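# Slide the work carrier over and hold the power module up to the inspection camera

### The arm

A 7-joint arm with a two-finger parallel gripper is mounted at the origin on the work surface. World frame = base frame: x ahead of the robot, y to its left, z up, the work surface at z = 0. Lengths are in m, angles in rad, forces in N, time in s.
With the tool pointing down it reaches from about 0.4 to 0.85 m from the base axis. Payload 10.4 kg.
Tool frame: the origin (TCP) lies on the centre line of the jaws, within the pads' length; the fingertips stand 11 mm ahead of it and the grasp point (between the pads) lies 8 mm behind it; z points along the fingers, y is the line along which they close (so a half turn about z gives the same grasp; the last joint's range is limited). The gripper opens to 87 mm and grips with 3 to 60 N. Pads are 19 mm wide; open, the fingers measure 117 mm over their backs; the gripper's body (75 mm by 190 mm) begins 51 mm behind the grasp point.
Start: joints at [-1.155, 0.332, -0.065, 1.46, 0.022, 1.35, -0.088], TCP at [0.266, 0.566, 0.234] pointing down, gripper open.
Joint ranges: [-2.6, 2.6], [-0.5, 2.12], [-1.47, 1.34], [0.16, 2.42], [-1.27, 4.41], [0.06, 2.06], [-2.6, 2.6]. Speed limits (rad/s): [2.22, 2.22, 2.79, 2.79, 3.14, 3.14, 3.14].

### API

Orientations are given as a rotation vector (axis times angle).
In Python, from cell import get_obs, grab_frame, sign_off, boxes_of, silhouettes gives the robot as it stands.
- The arm moves only by the shell command python3 -m crank 'ROWS' [OPENING] [FORCE]. ROWS is JSON, a list of rows, each a list of 2 entries, a list of its own where there are three numbers: the shift along the tool's x, y, z normalised to -1 to 1, where 1 is 0.1 m, then the turn, a rotation vector about the tool's x, y, z normalised to -1 to 1, where 1 is 180 degrees. In form: [[[dx, dy, dz], [rx, ry, rz]], ...]. A call has 1 to 8 rows; each row is the pose to reach, as a shift and turn from the pose commanded when the call began, along the tool's axes at that moment, turning the shorter way round; what a row does not reach only later rows make up. A row lasts 1/8 s, in which the tool goes at most 62.5 mm and 10.7 degrees, less where a joint would pass 70% of its speed; a pose out of reach is approached as far as the arm can. A call with a number of a shift or a turn outside -1 to 1 is refused whole. A call with a gripper value outside its range is refused whole. OPENING is the opening, from -1 (shut) to 1 (fully open), set as the call begins (- or left out, the last holds). The fingers move at their own pace and stop on an object; FORCE is the grip in N (left out, the last holds). Time passes only in rows, so rows that repeat a pose let the fingers close. It gives the time, the measured TCP pose, the force, the opening and the grip force at its end, in the units of the state.
- get_obs(): the state, without advancing time (a new reading comes with each control period).
- grab_frame(name): name is "scene" or "top" or "wrist"; returns a dict with "color" (480x640x3 uint8, red, green, blue), "vfov" (degrees; the focal length in pixels is half the picture's height over the tangent of half this angle, whatever the lens; pixels are square), "cx", "cy" (the principal point, pixels), "extrinsics" (4x4, takes a point from camera to world coordinates). Camera axes: x right, y down, z forward; pixel columns grow to the right and rows downward; lengths in m; the calibration is good to about 2 mm. A picture is of the moment at which its call begins. There is no depth.
- sign_off(): hands the job in; it is judged then, once.
Trained networks look in the newest picture that a camera, given by its name, has taken for a name from the list of things; names that differ only in an ending like _2 or _b are one class to them, and where a whole thing is asked for, a point or a joint stands for the part that bears it (a point fixed in the world has none). Each returns a list of dicts, best first, with "conf" (0 to 1); they miss things now and then, are a little off and sometimes report something else, mostly with a low value. They report only what shows in the picture. A call takes as long as a camera call.
- boxes_of(thing, camera): "rect" ([left, top, right, bottom] as shares, 0 to 1, of the picture: columns of its width, rows of its height, round what is visible of it).
- silhouettes(thing, camera): "pixels" (480x640 bool, what is visible of it) and "rect" ([left, top, right, bottom] as shares, 0 to 1, of the picture: columns of its width, rows of its height, round what is visible of it).
The state is a dict: "time_s": time; "qpos": joint angles; "qvel": joint speeds; "effort": joint torques, N m; "eef_pos": TCP position; "tcp_rot": TCP orientation; "contact_force": force on the tool from outside, world axes, zero at the start; "wrist_torque": the same for the moment, N m; "width": opening from 0.0 (shut) to 1.0 (fully open); "grip_force": force on a finger pad.
Only numpy, scipy, OpenCV 4.12 (cv2) and the standard library are available. Lean on these libraries where they do the work, as an engineer would, in place of code of your own. Each camera call takes 0.05 s, during which the arm holds its last target. There are 200 camera calls.

### The job

Slide the work carrier, with the power module in it, across the mat without lifting it into the free taped place, centred and square with the tape. Then take the module out and hold it in the air 150 mm straight in front of the inspection camera's lens, the middle of its board face on the view point, square to the lens and right way up in the picture. Finish while still holding it there, motionless and touching nothing else, with the carrier left in its new place and the camera and the other things on the bench left alone.

Things in the scene. Friction and masses are not known exactly. Their poses are not given: they have to be found in the camera images.
- carrier: Loose aluminium plate that slides on the mat, 120 mm (x) by 160 mm (y) by 12 mm thick, 0.4 to 0.8 kg. Origin at the centre of its underside, z up, yaw within 20 degrees of the robot's axes. On the robot's side (-x) it has an upright fin handle, on the far side (+x) a nest that holds the module.
- carrier_handle (a point): Grip point in the carrier's upright black plastic fin handle, at x = -48, y = 0, z = 58 mm in the carrier's frame, axes as the carrier. The fin is 12 mm thick (x), 60 mm long (y) and reaches from 12 to 75 mm above the mat: pinch it along x from above.
- carrier_nest (a point): Centre of the floor of the nest pocket on the carrier, at x = +30, y = 0, z = 12 mm in its frame, axes as the carrier. Four dark steel walls, 5 mm thick and 12 mm high, around a pocket of 28 mm (x) by 54 mm (y); the module stands in it with 2 mm play on each side.
- mark_start: Taped place where the carrier stands at the start: four white tape corner brackets flat on the mat, 140 mm (x) by 180 mm (y) over the outside. Origin at its centre on the mat.
- mark_free: The other, free taped place, of the same look and size, to the left or to the right of the first. Origin at its centre on the mat; its x and y axes are the ones the carrier's x and y must match (it needs only a small turn, under 33 degrees).
- module: Power module, a block 24 mm thick (x, -12 to +12), 50 mm wide (y), 70 mm high (z), 0.15 kg, upright in the nest, axes as the carrier. Origin at the centre of its underside, 12 mm above the mat. +x side: dark green circuit board (see module_face); -x side, towards the handle: finned dark heat sink. Its flat sides at y = +-25 mm are free to grip from above, best 40 to 55 mm up.
- module_face (a point): Middle of the module's board face, at x = +12, y = 0, z = 35 mm in the module's frame, same axes: x points straight out of the board. On the board, two aluminium cans side by side (16 mm across, 14 mm proud, axes 50 mm above the underside); below them a grey terminal block (36 mm wide, 10 mm proud, 18 to 30 mm up).
- module_back (a point): Middle of the module's heat sink side, x = -12, y = 0, z = 35 mm in the module's frame.
- insp_cam: Fixed inspection camera stand, not to be touched. Origin at the centre of its round grey foot plate (100 mm across, 6 mm high, black dot in the middle) that lies straight below the view point. x runs from there along a 40 mm wide strip to the base (90 by 110 mm) and 20 mm steel post, 259 mm away and about 0.3 m high.
- view (a point): View point in the air, 180 mm above the mat straight above the foot plate's centre, on the camera's optical axis 150 mm in front of the lens. Its x axis points along the optical axis to the lens (25 degrees above level), y is level, z is up in the picture. The module is to be held with its face point here and its x, y and z axes along these.
- lens (a point): Centre of the lens front, 243 mm above the mat, 150 mm from the view point along its +x. Black lens barrel, 40 mm across and 40 mm long, on a white camera head (50 by 50 mm, 85 mm long) that looks back along -x of the stand and 25 degrees downward at the view point.
- spare_module: Bystander: a second module standing on the mat, same block but with one square transformer on its board. Origin at the centre of its underside. Leave it alone.
- flux_jar: Bystander: a closed jar, 50 mm across and 55 mm high, on the mat. Origin at the centre of its underside. Leave it alone.
- iron_stand: Bystander: a soldering iron in its stand, base 120 mm by 75 mm, about 160 mm high. Origin at the centre of its underside. Leave it alone.

How it is judged:
By the outcome, as a careful person would: the job done as asked, in the order asked, and still so for the second after the job is handed in, while the arm keeps its last pose, push and grip.
It also fails if it takes over 61 s, if anything falls off the work surface, if the arm or the gripper's body presses on something with over 40 N, if the wrist force passes 120 N, or if a joint passes its speed limit or range.

## Working session

There is one attempt and no reset: what is moved stays moved. The work goes in short steps, Python scripts to look and compute and a shell command to move; the robot and the scene stay as the last step left them, time stands still between calls to the robot, and variables do not carry over. Pictures are saved under pics/ and viewed, at most 12 in all, crops included, and the job is handed in when it is done.

```bash
ls; mkdir -p pics; python3 - <<'E'
from cell import *
import cv2
o=get_obs(); print(o)
for n in ("scene","top"):
    f=grab_frame(n); cv2.imwrite(f"pics/{n}0.png",f["color"][:,:,::-1]); print(n,f["vfov"],f["cx"],f["cy"],f["extrinsics"].round(4).tolist())
E
```

```text
pics
{'time_s': 0.0, 'qpos': array([-1.15461348,  0.33288894, -0.06469055,  1.46096567,  0.02163296,
        1.34990816, -0.08849904]), 'qvel': array([-1.34778579e-03, -4.50740071e-04, -1.58364583e-03,  2.56515706e-05,
       -3.79120722e-04,  8.27701045e-04,  3.87508501e-04]), 'effort': array([-1.37657753e-04, -6.23263907e+01,  2.43047741e-02, -3.89900029e+01,
       -6.13412261e-02,  3.98480811e-02,  1.68408696e-04]), 'eef_pos': array([0.2653805 , 0.56543448, 0.23273164]), 'tcp_rot': array([-6.83643196e-01, -3.06608254e+00,  2.28933170e-03]), 'contact_force': array([ 0.76560055, -0.04821001, -0.17736572]), 'wrist_torque': array([-0.06943393, -0.01516693, -0.01356634]), 'grip_force': 0.0, 'width': 1.0016263937164054}
scene 49.94811507381859 323.2232074016268 247.61363629297895 [[0.8029, 0.4137, -0.4291, 1.1453], [0.596, -0.5699, 0.5658, -0.645], [-0.0105, -0.71, -0.7041, 1.0176], [0.0, 0.0, 0.0, 1.0]]
top 42.339703186762115 316.7845355838225 243.61824182325861 [[-0.0021, -0.9946, 0.1033, 0.502], [-1.0, 0.0023, 0.002, 0.0537], [-0.0022, -0.1033, -0.9946, 1.4377], [0.0, 0.0, 0.0, 1.0]]
```

View pics/scene0.png

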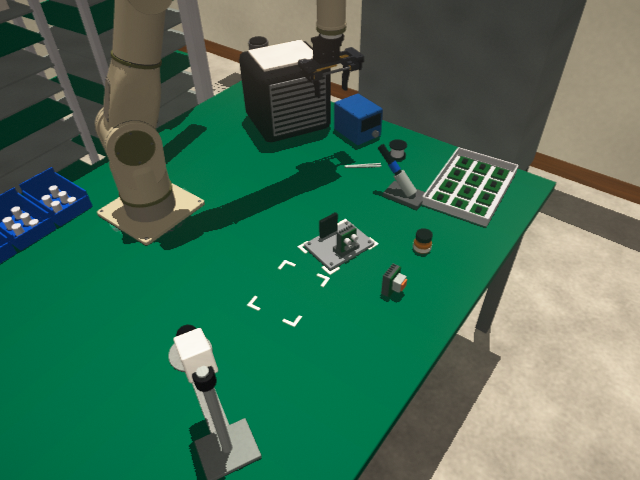

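View pics/top0.png

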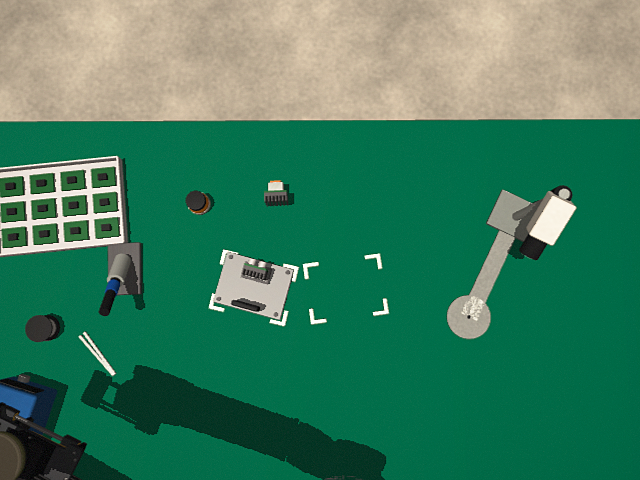

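```bash
cat > h.py <<'E'
import numpy as np, cv2
from cell import *
from scipy.spatial.transform import Rotation as R
def ray(f,uv):
    uv=np.atleast_2d(uv).astype(float); fl=240/np.tan(np.radians(f["vfov"])/2); E=np.array(f["extrinsics"])
    d=np.c_[(uv[:,0]-f["cx"])/fl,(uv[:,1]-f["cy"])/fl,np.ones(len(uv))]@E[:3,:3].T
    return E[:3,3],d
def atz(f,uv,z):
    o,d=ray(f,uv); return o+d*((z-o[2])/d[:,2])[:,None]
def proj(f,P):
    P=np.atleast_2d(P); fl=240/np.tan(np.radians(f["vfov"])/2); E=np.array(f["extrinsics"])
    c=(P-E[:3,3])@E[:3,:3]; return np.c_[c[:,0]/c[:,2]*fl+f["cx"],c[:,1]/c[:,2]*fl+f["cy"]]
E
python3 - <<'E'
from h import *
f=grab_frame("top"); im=f["color"]; g=im.astype(int)
hsv=cv2.cvtColor(im,cv2.COLOR_RGB2HSV)
w=(im.min(2)>200)
def rect(mask,z,name):
    v,u=np.nonzero(mask); P=atz(f,np.c_[u,v],z)[:,:2]
    r=cv2.minAreaRect((P*1000).astype(np.float32)); print(name,r,len(u)); return r
roi=np.zeros_like(w); roi[240:335,300:400]=1
rect(w&roi,0,"free")
roi[:]=0; roi[240:335,200:299]=1
rect(w&roi,0,"start+?")
# plate: non-green excluding white
for t in ["carrier","insp_cam","module","carrier_handle","spare_module","flux_jar","iron_stand"]:
    s=silhouettes(t,"top")
    for q in s[:2]:
        v,u=np.nonzero(q["pixels"]); print(t,round(q["conf"],2),np.round(np.array(q["rect"])*[640,480,640,480],1),u.mean().round(1),v.mean().round(1),atz(f,[u.mean(),v.mean()],0.01).round(4))
        if t=="carrier": rect(q["pixels"],0.012,"plate")
c1=cv2.resize(im[240:335,200:400],None,fx=4,fy=4,interpolation=cv2.INTER_CUBIC)
c2=cv2.resize(im[180:345,440:600],None,fx=3.6,fy=3.6,interpolation=cv2.INTER_CUBIC)
cv2.imwrite("pics/c1.png",c1[:,:,::-1]);cv2.imwrite("pics/c2.png",c2[:,:,::-1])
E
```

```text
free ((547.7838745117188, -8.699752807617188), (139.03335571289062, 180.2146759033203), 7.811378479003906) 336
start+? ((550.62255859375, 204.15774536132812), (179.0615234375, 139.65562438964844), 76.7457275390625) 416
carrier 0.78 [211.7 251.6 292.2 319.2] 252.6 287.3 [[0.5496 0.2044 0.01  ]]
plate ((555.0018310546875, 203.98550415039062), (160.59344482421875, 120.20365142822266), 74.26881408691406) 3180
carrier 0.49 [442.4 186.3 574.  338.8] 509.7 249.9 [[ 0.6346 -0.3894  0.01  ]]
plate ((617.8857421875, -383.15936279296875), (168.3582000732422, 427.31048583984375), 61.655372619628906) 6515
insp_cam 0.66 [447.1 183.2 575.9 337.6] 509.8 249.9 [[ 0.6347 -0.3897  0.01  ]]
module 0.71 [ 99.4 241.  137.7 311.3] 121.9 273.2 [[0.5828 0.5062 0.01  ]]
module 0.56 [242.6 256.7 267.9 277.7] 254.6 269.2 [[0.5912 0.2002 0.01  ]]
carrier_handle 0.56 [213.1 250.7 291.6 322.7] 252.5 287.4 [[0.5495 0.2045 0.01  ]]
spare_module 0.79 [263.5 182.7 287.5 207.1] 275.0 193.6 [[0.7681 0.1539 0.01  ]]
flux_jar 0.86 [186.3 193.8 209.8 215.8] 197.3 201.9 [[0.7488 0.3353 0.01  ]]
iron_stand 0.93 [ 98.2 242.8 141.1 313.1] 121.9 273.3 [[0.5825 0.5062 0.01  ]]
```

View pics/c1.png

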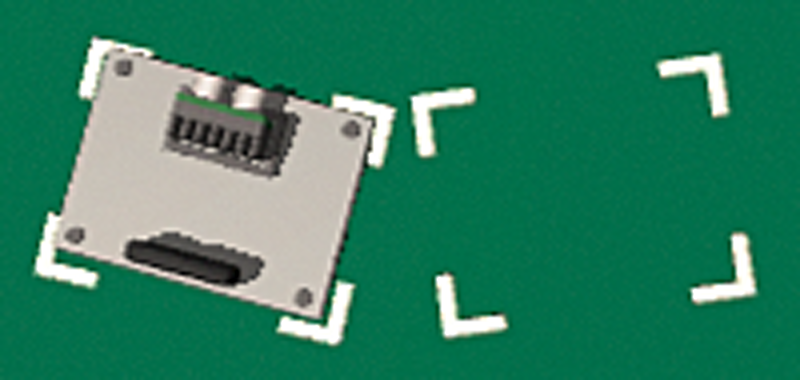

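View pics/c2.png

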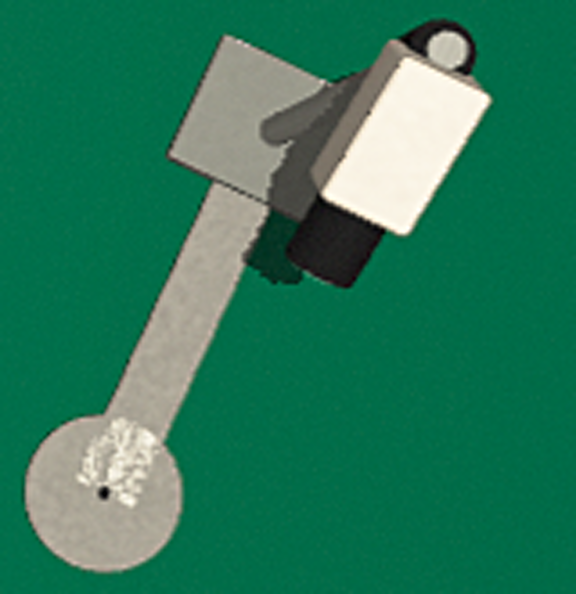

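```bash
python3 - <<'E'
from h import *
def rect(f,mask,z,name):
    v,u=np.nonzero(mask); P=atz(f,np.c_[u,v],z)[:,:2]
    r=cv2.minAreaRect((P*1000).astype(np.float32)); print(name,np.round(r[0],1),np.round(r[1],1),round(r[2],2),len(u))
f=grab_frame("scene"); im=f["color"]; w=im.min(2)>190
roi=np.zeros_like(w); roi[258:330,245:333]=1; roi[258:283,315:]=0; 
v,u=np.nonzero(w&roi); print(u.min(),u.max(),v.min(),v.max()); rect(f,w&roi,0,"free scene")
print("predicted px free corners", proj(f,[[.548+a*.07*.99-b*.09*.136,-.0087+a*.07*.136+b*.09*.99,0] for a in(1,-1) for b in(1,-1)]).round(1).tolist())
f=grab_frame("top"); im=f["color"]; 
hsv=cv2.cvtColor(im,cv2.COLOR_RGB2HSV)
m=(hsv[...,1]<90)&(hsv[...,2]>90); m[:180]=0;m[345:]=0;m[:,:440]=0
v,u=np.nonzero(m); P=atz(f,np.c_[u,v],.006)[:,:2]
c=atz(f,[468.9,316.9],.006)[0,:2]; print("dot",c)
for _ in range(5):
    # foot circle: boundary points on the far half from strip
    cnt=max(cv2.findContours(m.astype(np.uint8),cv2.RETR_EXTERNAL,cv2.CHAIN_APPROX_NONE)[0],key=len)[:,0,:]
    Q=atz(f,cnt,.006)[:,:2]; d=Q-c; r=np.hypot(*d.T); k=(r<.056)&(r>.044)
    A=np.c_[2*Q[k],np.ones(k.sum())]; s=np.linalg.lstsq(A,(Q[k]**2).sum(1),rcond=None)[0]; c=s[:2]
print("foot",c,"r",np.sqrt(s[2]+c@c),k.sum())
th=np.radians(-25)
P=atz(f,np.c_[u,v],.003)[:,:2]
for _ in range(6):
    h=np.array([np.cos(th),np.sin(th)]); n=np.array([-h[1],h[0]]); a=(P-c)@h; b=(P-c)@n
    aa=np.arange(.065,.165,.004); lo=[];hi=[]
    for x in aa:
        k=(abs(a-x)<.004)&(abs(b)<.04); lo.append(b[k].min());hi.append(b[k].max())
    lo,hi=np.array(lo),np.array(hi); pl,ph=np.polyfit(aa,lo,1),np.polyfit(aa,hi,1)
    th+=(np.arctan(ph[0])+np.arctan(pl[0]))/2
print("heading",np.degrees(th),"edge slopes",pl,ph)
print("handle top px pred",proj(f,[.5088,.217,.075]),"module top",proj(f,[.555+.03*.963,.204-.03*.271,.082]))
E
```

```text
247 325 260 325
free scene [547.9  -6.7] [140.6 180.3] 7.5 179
predicted px free corners [[328.8, 277.9], [293.7, 326.6], [283.9, 259.9], [246.3, 305.2]]
dot [ 0.48098383 -0.29188283]
foot [ 0.4825616  -0.29097465] r 0.04965482503798437 113
heading -26.331469058074237 edge slopes [-0.00065068 -0.02120052] [0.00065068 0.01962595]
handle top px pred [[243.56673888 305.03679995]] module top [[253.17695267 270.5459875 ]]
```

```bash
cat >> h.py <<'E'
def down(yaw_y):  # tool down, tool y at yaw (deg)
    y=np.array([np.cos(np.radians(yaw_y)),np.sin(np.radians(yaw_y)),0]); z=np.array([0,0,-1.]); return np.c_[np.cross(y,z),y,z]
def togo(p,Rm):
    o=get_obs(); R0=R.from_rotvec(o["tcp_rot"]).as_matrix()
    print("t",round(o["time_s"],2),"shift",(R0.T@(np.array(p)-o["eef_pos"])/.1).round(4),"turn",(R.from_matrix(R0.T@Rm).as_rotvec()/np.pi).round(4))
E
python3 -c "
from h import *
togo([.509,.217,.2],down(-15.7))"
```

```text
t 0.6 shift [-3.6861 -2.1234  0.3354] turn [ 0.     -0.      0.4475]
```

```bash
python3 -m crank '[[[-0.46,-0.26,0.04],[0,0,0]],[[-0.93,-0.53,0.08],[0,0,0]]]' 0.3 20; python3 -m crank '[[[-0.46,-0.26,0.04],[0,0,0]],[[-0.93,-0.53,0.08],[0,0,0]]]'; python3 -m crank '[[[-0.46,-0.26,0.04],[0,0,0]],[[-0.93,-0.53,0.08],[0,0,0]]]'
python3 -m crank '[[[-0.46,-0.26,0.04],[0,0,0.05]],[[-0.9,-0.53,0.09],[0,0,0.11]],[[-0.9,-0.53,0.09],[0,0,0.17]],[[-0.9,-0.53,0.09],[0,0,0.23]],[[-0.9,-0.53,0.09],[0,0,0.29]],[[-0.9,-0.53,0.09],[0,0,0.35]],[[-0.9,-0.53,0.09],[0,0,0.41]],[[-0.9,-0.53,0.09],[0,0,0.4475]]]'
python3 - <<'E'
from h import *
togo([.509,.217,.2],down(-15.7))
f=grab_frame("wrist"); cv2.imwrite("pics/w1.png",f["color"][:,:,::-1])
print(f["vfov"],np.array(f["extrinsics"]).round(3).tolist())
c=np.array([.555,.204]);M=R.from_euler("z",-15.7,degrees=True).as_matrix()
L=[[-.042,.03,.075],[-.054,.03,.075],[-.054,-.03,.075],[-.042,-.03,.075],[.06,.08,.012],[-.06,.08,.012],[-.06,-.08,.012],[.06,-.08,.012],[.018,.025,.082],[.018,-.025,.082],[.042,-.025,.082],[.042,.025,.082]]
P=np.array([M@p+[*c,0] for p in L]); print(proj(f,P).round(1).tolist())
ft=grab_frame("top"); print(proj(ft,P).round(1).tolist())
E
```

```text
time_s: 0.85
eef_pos: [0.3276, 0.4775, 0.2254]
tcp_rot: [0.682, 3.067, 0.0]
contact_force: [1.2, -0.2, 0.8]
width: 0.853
grip_force: 0.0
time_s: 1.1
eef_pos: [0.3897, 0.3894, 0.2176]
tcp_rot: [0.684, 3.066, 0.001]
contact_force: [0.5, 0.4, -0.4]
width: 0.677
grip_force: 0.0
time_s: 1.35
eef_pos: [0.4514, 0.3019, 0.2097]
tcp_rot: [0.683, 3.066, 0.001]
contact_force: [0.6, -0.5, 0.1]
width: 0.658
grip_force: 0.0
time_s: 2.35
eef_pos: [0.5095, 0.2172, 0.2007]
tcp_rot: [-2.509, -1.891, -0.0]
contact_force: [-0.5, 1.1, -0.8]
width: 0.648
grip_force: 0.0
t 2.35 shift [-0.0033 -0.0043  0.0066] turn [ 0.     -0.0001 -0.0015]
70.70788272291851 [[0.962, -0.267, -0.066, 0.527], [-0.275, -0.933, -0.234, 0.279], [0.0, 0.243, -0.97, 0.353], [0.0, 0.0, 0.0, 1.0]]
[[326.1, 203.4], [311.6, 203.5], [312.3, 272.8], [326.1, 272.7], [430.4, 143.1], [306.4, 143.7], [308.4, 297.8], [419.4, 297.3], [400.8, 210.4], [397.6, 269.5], [426.1, 269.3], [430.5, 210.3]]
[[231.2, 298.7], [229.7, 304.0], [256.0, 311.4], [257.5, 306.1], [226.7, 250.6], [211.9, 300.8], [279.0, 319.7], [293.3, 269.2], [240.7, 272.8], [262.6, 278.9], [265.7, 268.3], [243.8, 262.2]]
```

View pics/w1.png

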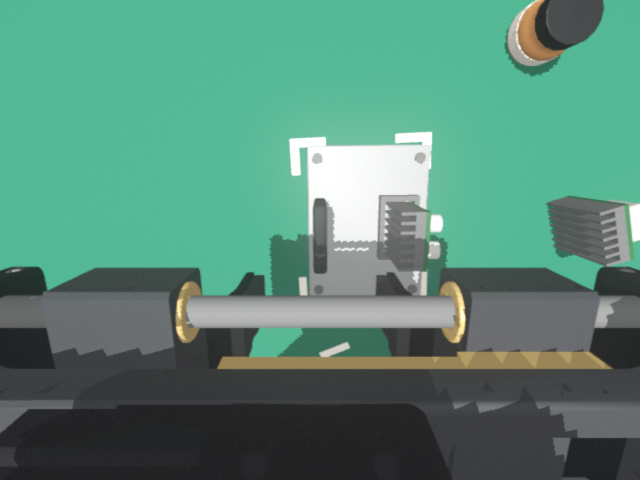

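```bash
python3 -m crank '[[[0,0,0.3],[0,0,0]],[[0,0,0.6],[0,0,0]],[[0,0,0.9],[0,0,0]]]'; python3 -m crank '[[[0,0,0.3],[0,0,0]],[[0,0,0.5],[0,0,0]],[[0,0,0.6],[0,0,0]],[[0,0,0.6],[0,0,0]]]'; python3 -m crank '[[[0,0,0],[0,0,0]],[[0,0,0],[0,0,0]],[[0,0,0],[0,0,0]],[[0,0,0],[0,0,0]],[[0,0,0],[0,0,0]],[[0,0,0],[0,0,0]],[[0,0,0],[0,0,0]],[[0,0,0],[0,0,0]]]' -1 45
python3 - <<'E'
from h import *
def cart(f):
    im=f["color"]
t=np.radians(7.7); c=np.array([.548,-.008]); print("handle goal",c-.048*np.array([np.cos(t),np.sin(t)]))
f=grab_frame("top")
for q in silhouettes("carrier","top")[:1]:
    v,u=np.nonzero(q["pixels"]); P=atz(f,np.c_[u,v],.012)[:,:2]; print(q["conf"],cv2.minAreaRect((P*1000).astype(np.float32)))
g=c-.048*np.array([np.cos(t),np.sin(t)])
togo([*g,.05],down(7.7))
E
```

```text
time_s: 2.82
eef_pos: [0.5095, 0.2172, 0.1098]
tcp_rot: [-2.5, -1.902, -0.001]
contact_force: [-0.6, 0.5, -0.5]
width: 0.652
grip_force: 0.0
time_s: 3.32
eef_pos: [0.5094, 0.2171, 0.0504]
tcp_rot: [-2.503, -1.899, 0.001]
contact_force: [-0.1, 0.8, 0.7]
width: 0.648
grip_force: 0.0
time_s: 4.32
eef_pos: [0.5094, 0.2172, 0.0506]
tcp_rot: [-2.504, -1.897, -0.0]
contact_force: [-1.6, 0.6, 1.3]
width: 0.137
grip_force: 45.0
handle goal [ 0.50043281 -0.01443134]
0.74 ((688.912841796875, -470.7691345214844), (74.45536804199219, 166.45016479492188), 57.435245513916016)
t 4.42 shift [-2.254   0.5397  0.0055] turn [-1.000e-04 -0.000e+00 -1.299e-01]
```

```bash
python3 -m crank '[[[-0.06,0.015,0.008],[0,0,0]],[[-0.16,0.04,0.008],[0,0,0]],[[-0.28,0.07,0.008],[0,0,0]],[[-0.4,0.096,0.008],[0,0,0]],[[-0.52,0.124,0.008],[0,0,0]],[[-0.64,0.153,0.008],[0,0,0]],[[-0.75,0.18,0.008],[0,0,0]],[[-0.8,0.192,0.008],[0,0,0]]]'; python3 -m crank '[[[-0.06,0.015,0],[0,0,0]],[[-0.16,0.04,0],[0,0,0]],[[-0.28,0.07,0],[0,0,0]],[[-0.4,0.096,0],[0,0,0]],[[-0.52,0.124,0],[0,0,0]],[[-0.64,0.153,0],[0,0,0]],[[-0.75,0.18,0],[0,0,0]],[[-0.8,0.192,0],[0,0,0]]]'; python3 -c "
from h import *
g=grab_frame('top');o=get_obs();print(o['contact_force'],o['wrist_torque'],o['eef_pos'][2])
togo([.5004,-.0144,.05],down(7.7))"
```

```text
time_s: 5.42
eef_pos: [0.5072, 0.1364, 0.0506]
tcp_rot: [-2.502, -1.898, -0.005]
contact_force: [1.3, 8.5, 3.6]
width: 0.132
grip_force: 45.0
time_s: 6.42
eef_pos: [0.5041, 0.0541, 0.0505]
tcp_rot: [-2.502, -1.899, -0.005]
contact_force: [0.0, 8.2, 4.8]
width: 0.136
grip_force: 45.0
[0.43372165 5.48732619 6.10066551] [0.86435377 0.16250557 0.27491643] 0.05052707151114321
t 6.47 shift [-0.6644  0.1476  0.0037] turn [ 0.0007 -0.0007 -0.1297]
```

```bash
python3 -m crank '[[[-0.06,0.013,0],[0,0,-0.01]],[[-0.16,0.036,0],[0,0,-0.028]],[[-0.27,0.06,0],[0,0,-0.05]],[[-0.38,0.085,0],[0,0,-0.072]],[[-0.49,0.11,0],[0,0,-0.094]],[[-0.59,0.132,0],[0,0,-0.114]],[[-0.65,0.145,0],[0,0,-0.126]],[[-0.664,0.148,0],[0,0,-0.13]]]';python3 - <<'E'
from h import *
togo([.5004,-.0144,.05],down(7.7))
f=grab_frame("top"); im=f["color"]; c1=cv2.resize(im[230:345,290:410],None,fx=5,fy=5,interpolation=cv2.INTER_CUBIC); cv2.imwrite("pics/c3.png",c1[:,:,::-1])
w=grab_frame("wrist"); cv2.imwrite("pics/w3.png",w["color"][:,:,::-1])
c=np.array([.548,-.008]);M=R.from_euler("z",7.7,degrees=True).as_matrix()
print((( proj(f,[M@[a*.06,b*.08,.012]+[*c,0] for a in(1,-1) for b in (1,-1)])-[290,230]+.5)*5).round(0).tolist())
E
```

```text
time_s: 7.48
eef_pos: [0.5004, -0.0134, 0.0505]
tcp_rot: [-2.065, -2.368, -0.005]
contact_force: [-1.1, 8.9, 6.4]
width: 0.132
grip_force: 45.0
t 7.47 shift [-0.0096 -0.001   0.0052] turn [ 0.0007 -0.0007  0.0007]
[[87.0, 186.0], [431.0, 139.0], [123.0, 446.0], [469.0, 398.0]]
```

View pics/c3.png

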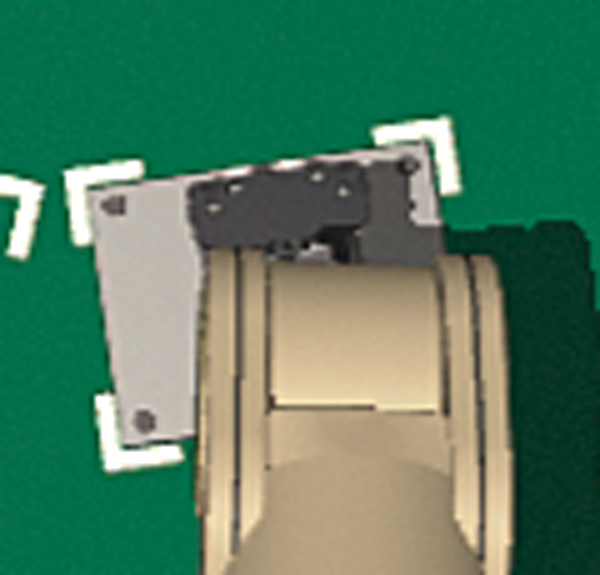

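```bash
python3 -m crank '[[[0,0,0],[0,0,0]],[[0,0,0],[0,0,0]],[[0,0,0],[0,0,0]],[[0,0,0],[0,0,0]]]' 0.2; python3 -m crank '[[[0,0,-0.2],[0,0,0]],[[0,0,-0.5],[0,0,0]],[[0,0,-0.9],[0,0,0]]]';python3 -m crank '[[[0,-0.2,-0.3],[0,0,0]],[[0,-0.5,-0.6],[0,0,0]],[[0,-1,-0.6],[0,0,0]],[[0,-1,-0.6],[0,0,0]]]';python3 - <<'E'
from h import *
w=grab_frame("wrist"); cv2.imwrite("pics/w4.png",w["color"][:,:,::-1])
f=grab_frame("top");cv2.imwrite("pics/t4.png",f["color"][:,:,::-1]); c1=cv2.resize(f["color"][230:345,290:410],None,fx=5,fy=5,interpolation=cv2.INTER_CUBIC); cv2.imwrite("pics/c4.png",c1[:,:,::-1])
E
```

```text
time_s: 8.07
eef_pos: [0.4994, -0.0154, 0.0496]
tcp_rot: [-2.067, -2.365, 0.0]
contact_force: [0.2, 0.4, 0.4]
width: 0.502
grip_force: 0.0
time_s: 8.45
eef_pos: [0.4988, -0.0154, 0.14]
tcp_rot: [-2.067, -2.365, 0.002]
contact_force: [-0.2, -0.6, 0.1]
width: 0.599
grip_force: 0.0
time_s: 8.95
eef_pos: [0.3983, -0.0291, 0.2]
tcp_rot: [-2.068, -2.365, -0.003]
contact_force: [0.5, -0.1, 0.0]
width: 0.598
grip_force: 0.0
```

View pics/c4.png

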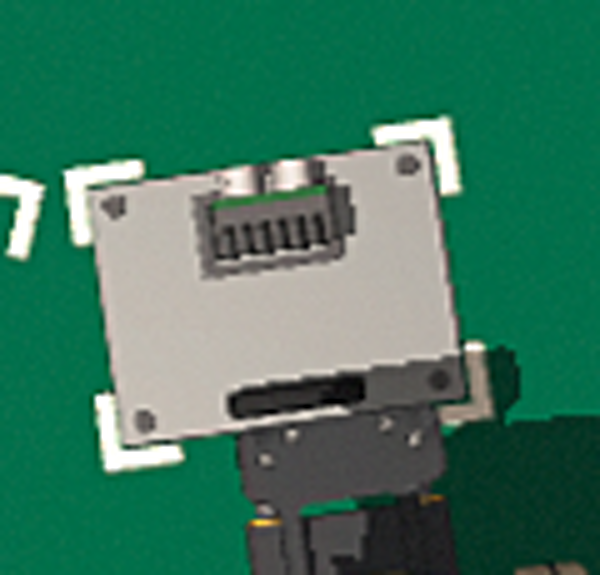

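```bash
python3 - <<'E'
from h import *
f=grab_frame("top"); print(atz(f,[344.0,274.4],.082))
togo([.5777,-.0034,.2],down(-82.3))
E
```

```text
[[ 0.57500846 -0.00295623  0.082     ]]
t 9.1 shift [1.190e-02 1.786e+00 4.000e-04] turn [ 2.000e-04 -2.000e-04  5.001e-01]
```

```bash
python3 -m crank '[[[0,0.4,0],[0,0,0]],[[0,0.88,0],[0,0,0]]]' 0.7;  python3 -m crank '[[[0.01,0.45,0],[0,0,0.05]],[[0.01,0.906,0],[0,0,0.1]],[[0.01,0.906,0],[0,0,0.158]],[[0.01,0.906,0],[0,0,0.216]],[[0.01,0.906,0],[0,0,0.274]],[[0.01,0.906,0],[0,0,0.332]],[[0.01,0.906,0],[0,0,0.39]],[[0.01,0.906,0],[0,0,0.448]]]'; python3 -m crank '[[[0,0,0],[0,0,0.052]],[[0,0,0],[0,0,0.052]],[[0,0,0],[0,0,0.052]]]'; python3 - <<'E'
from h import *
togo([.5777,-.0034,.2],down(-82.3))
f=grab_frame("wrist");cv2.imwrite("pics/w5.png",f["color"][:,:,::-1])
c=np.array([.548,-.0075]);M=R.from_euler("z",7.7,degrees=True).as_matrix()
L=[[a,b,.082] for a in (.018,.042) for b in (.025,-.025)]
print(proj(f,[M@p+[*c,0] for p in L]).round(1).tolist())
for q in silhouettes("module","wrist"): print(q["conf"],np.array(q["rect"])*[640,480,640,480])
E
```

```text
time_s: 9.35
eef_pos: [0.4895, -0.0166, 0.1997]
tcp_rot: [2.067, 2.366, 0.0]
contact_force: [0.6, 0.3, 1.4]
width: 0.745
grip_force: 0.0
time_s: 10.35
eef_pos: [0.578, -0.0035, 0.1989]
tcp_rot: [3.107, 0.458, -0.002]
contact_force: [-0.2, 0.3, -0.2]
width: 0.852
grip_force: 0.0
time_s: 10.72
eef_pos: [0.5775, -0.0035, 0.1993]
tcp_rot: [3.133, 0.217, -0.001]
contact_force: [-0.4, 0.4, 0.2]
width: 0.851
grip_force: 0.0
t 10.72 shift [ 0.002  -0.001  -0.0073] turn [0.0002 0.0002 0.0013]
[[287.9, 255.6], [348.2, 255.8], [287.4, 227.1], [349.0, 227.4]]
0.77 [288.32  208.416 348.992 256.416]
```

View pics/w5.png

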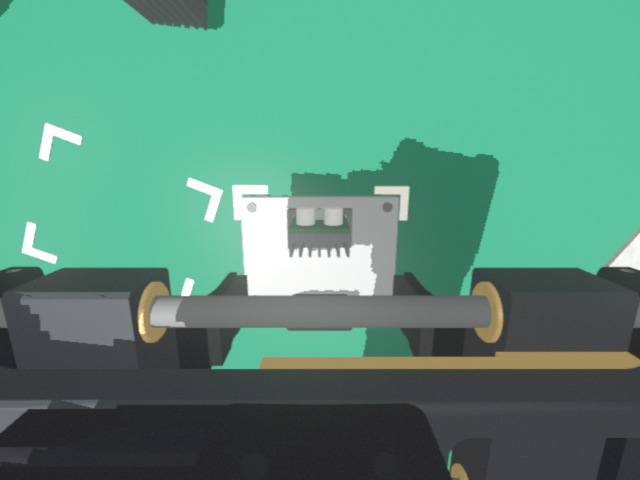

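```bash
python3 -m crank '[[[0,0,0.3],[0,0,0]],[[0,0,0.65],[0,0,0]],[[0,0,1],[0,0,0]]]'; python3 -m crank '[[[0,0,0.25],[0,0,0]],[[0,0,0.42],[0,0,0]],[[0,0,0.48],[0,0,0]],[[0,0,0.48],[0,0,0]]]'; python3 -m crank '[[[0,0,0],[0,0,0]],[[0,0,0],[0,0,0]],[[0,0,0],[0,0,0]],[[0,0,0],[0,0,0]],[[0,0,0],[0,0,0]],[[0,0,0],[0,0,0]]]' -1 30;  python3 -m crank '[[[0,0,-0.1],[0,0,0]],[[0,0,-0.25],[0,0,0]],[[0,0,-0.45],[0,0,0]],[[0,0,-0.7],[0,0,0]],[[0,0,-1],[0,0,0]]]';python3 - <<'E'
from h import *
o=get_obs(); print(o["qpos"])
th=np.radians(-26.3); t=np.radians(25); h=np.array([np.cos(th),np.sin(th),0]); up=np.array([0,0,1.])
vx=np.cos(t)*h+np.sin(t)*up; vz=-np.sin(t)*h+np.cos(t)*up; vy=np.cross(vz,vx)
V=np.array([.482,-.2912,.18])
# module: face at view; grasp: module x=0 , z=47mm => TCP at module (0,0,.047-.008)
tcp=V+vx*(-.012)+vz*(.039-.035); Rt=np.c_[np.cross(-vy,-vz),-vy,-vz]
print(tcp,np.linalg.det(Rt),"lens",V+.15*vx); togo(tcp,Rt); togo(tcp+[0,0,.0],down(np.degrees(np.arctan2(-vy[1],-vy[0]))))
E
```

```text
time_s: 11.2
eef_pos: [0.5774, -0.0036, 0.0988]
tcp_rot: [-3.134, -0.214, -0.001]
contact_force: [0.3, -0.2, -0.2]
width: 0.848
grip_force: 0.0
time_s: 11.7
eef_pos: [0.5775, -0.0037, 0.0521]
tcp_rot: [-3.134, -0.212, -0.001]
contact_force: [0.1, -0.5, 1.1]
width: 0.849
grip_force: 0.0
time_s: 12.45
eef_pos: [0.5775, -0.0035, 0.0521]
tcp_rot: [-3.134, -0.211, -0.001]
contact_force: [-0.7, 0.9, 5.1]
width: 0.57
grip_force: 30.0
time_s: 13.08
eef_pos: [0.577, -0.0039, 0.1532]
tcp_rot: [3.134, 0.211, -0.0]
contact_force: [-0.2, 0.4, -0.5]
width: 0.576
grip_force: 30.0
[-0.55810241  0.31355253  0.58413714  1.72207853 -0.18638881  1.16187287
 -1.35837418]
[ 0.4707346  -0.28563229  0.17855381] 1.0 lens [ 0.60387389 -0.35143383  0.24339274]
t 13.07 shift [-1.4303  2.6501 -0.2537] turn [-0.0412  0.1348  0.1858]
t 13.07 shift [-1.4303  2.6501 -0.2537] turn [0.     0.     0.1889]
```

```bash
python3 -m crank '[[[-0.12,0.22,-0.1],[0,0,0]],[[-0.3,0.55,-0.2],[0,0,0]],[[-0.48,0.88,-0.3],[0,0,0]]]'; python3 -m crank '[[[-0.18,0.33,0],[0,0,0]],[[-0.36,0.66,0],[0,0,0]],[[-0.48,0.88,0],[0,0,0]]]'; python3 -m crank '[[[-0.1,0.2,0],[-0.005,0.017,0.023]],[[-0.2,0.4,0.01],[-0.012,0.04,0.056]],[[-0.3,0.6,0.02],[-0.02,0.065,0.09]],[[-0.4,0.75,0.03],[-0.028,0.09,0.124]],[[-0.46,0.85,0.04],[-0.035,0.115,0.158]],[[-0.47,0.885,0.045],[-0.041,0.135,0.186]],[[-0.47,0.885,0.045],[-0.041,0.135,0.186]],[[-0.47,0.885,0.045],[-0.041,0.135,0.186]]]'; cat > fin.py <<'E'
from h import *
th=np.radians(-26.3); t=np.radians(25); h=np.array([np.cos(th),np.sin(th),0]); up=np.array([0,0,1.])
vx=np.cos(t)*h+np.sin(t)*up; vz=-np.sin(t)*h+np.cos(t)*up; vy=np.cross(vz,vx)
V=np.array([.482,-.2912,.18]); Vm=np.c_[vx,vy,vz]
tcp=V+vx*(-.012)+vz*(.0401-.035); Rt=np.c_[np.cross(-vy,-vz),-vy,-vz]
E
python3 - <<'E'
from fin import *
togo(tcp,Rt)
for n in ("wrist","top","scene"):
    f=grab_frame(n); cv2.imwrite(f"pics/{n}6.png",f["color"][:,:,::-1])
    o=get_obs(); R0=R.from_rotvec(o["tcp_rot"]).as_matrix(); 
    # module frame from tcp as assumed
    Mm=np.c_[-R0[:,0],-R0[:,1],-R0[:,2]]; Mm[:,0]=np.cross(Mm[:,1],Mm[:,2])
    org=o["eef_pos"]-.0401*Mm[:,2]
    print(n,proj(f,[org+Mm@[a,b,c] for a in (-.012,.012) for b in(-.025,.025) for c in (0,.07)]).round(1).tolist(),proj(f,org+Mm@[.012,0,.035]).round(1))
    for q in silhouettes("module",n)[:2]: print(q["conf"],np.array(q["rect"])*[640,480,640,480])
E
```

```text
time_s: 13.45
eef_pos: [0.5401, -0.0996, 0.1821]
tcp_rot: [3.134, 0.21, -0.001]
contact_force: [1.3, -0.1, -1.5]
width: 0.572
grip_force: 30.0
time_s: 13.82
eef_pos: [0.5037, -0.194, 0.1818]
tcp_rot: [-3.135, -0.206, 0.001]
contact_force: [0.7, -0.0, -2.4]
width: 0.574
grip_force: 30.0
time_s: 14.82
eef_pos: [0.4707, -0.2854, 0.1774]
tcp_rot: [2.898, -0.675, 0.642]
contact_force: [-0.1, 0.9, -1.3]
width: 0.569
grip_force: 30.0
t 14.82 shift [ 0.0061  0.0023 -0.0213] turn [-0.0003  0.0002  0.0003]
wrist [[358.6, 292.9], [377.6, 358.6], [276.3, 292.9], [254.7, 358.5], [359.7, 254.9], [380.1, 303.9], [275.1, 254.9], [251.9, 303.8]] [[316.8 274.4]]
0.98 [257.408 245.712 382.784 358.608]
top [[493.0, 325.2], [495.9, 339.7], [471.2, 314.6], [472.8, 328.4], [498.8, 315.8], [501.9, 329.9], [476.8, 305.1], [478.7, 318.6]] [[489.  317.2]]
0.57 [476.8   305.616 501.888 332.304]
scene [[165.6, 319.7], [155.1, 291.0], [188.4, 311.1], [178.5, 282.7], [167.3, 324.1], [156.5, 295.0], [190.4, 315.3], [180.4, 286.4]] [[173.8 305.3]]
0.68 [158.784 287.712 192.832 328.08 ]
0.59 [247.616 259.68  330.368 326.4  ]
```

View pics/scene6.png

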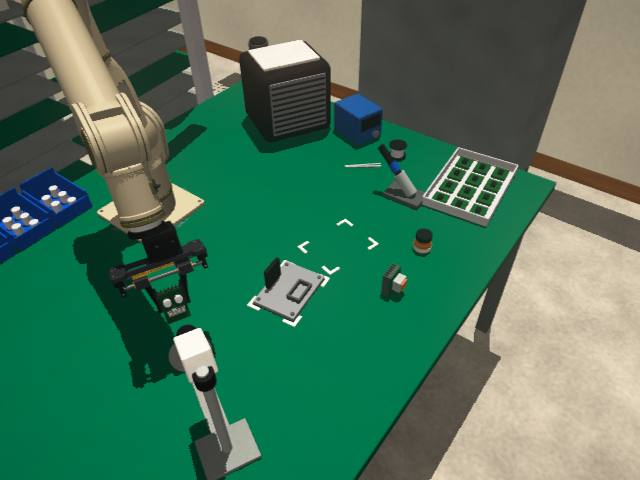

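View pics/wrist6.png

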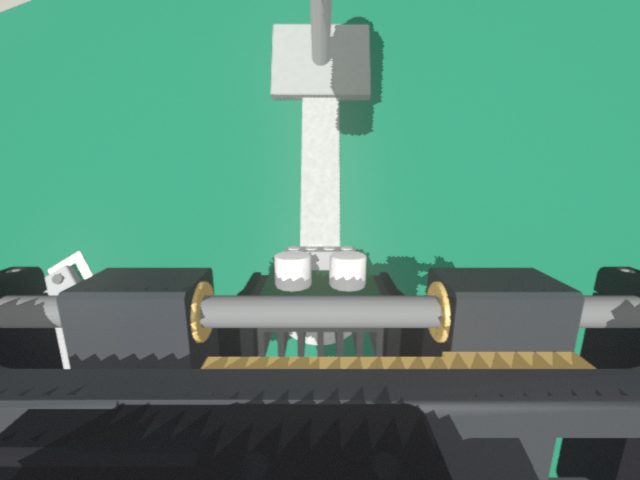

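```bash
python3 -m crank '[[[0.006,0.002,-0.021],[0,0,0]],[[0.006,0.002,-0.021],[0,0,0]],[[0.006,0.002,-0.021],[0,0,0]],[[0.006,0.002,-0.021],[0,0,0]]]'; python3 - <<'E'
from fin import *
togo(tcp,Rt)
o=get_obs(); R0=R.from_rotvec(o["tcp_rot"]).as_matrix(); 
Mm=np.c_[R0[:,0],-R0[:,1],-R0[:,2]]; org=o["eef_pos"]-.0401*Mm[:,2]
print("face",org+Mm@[.012,0,.035], np.abs(Mm-Vm).max())
f=grab_frame("wrist"); cv2.imwrite("pics/w7.png",cv2.resize(f["color"][230:300,220:420],None,fx=4,fy=4,interpolation=cv2.INTER_CUBIC)[:,:,::-1])
L=[[.026,-.01,.058],[.026,.01,.058],[.026,0,.042],[.012,-.01,.058],[.022,-.018,.03],[.022,.018,.03],[.022,0,.018]]
print(((proj(f,[org+Mm@p for p in L])-[220,230]+.5)*4).round(0).tolist(), "strip ctr",((proj(f,[[*(V+h*d)[:2],.006] for d in (.06,.09,.2)])-[220,230]+.5)*4).round(0).tolist())
g=grab_frame("top"); s=grab_frame("scene")
print("scene",proj(s,[org+Mm@[.026,b,.05] for b in(-.01,.01)]).round(1).tolist())
for n,ff,r in(("top",g,(230,345,290,410)),):
    m=silhouettes("carrier",n)
    for q in m[:3]:
        v,u=np.nonzero(q["pixels"]); P=atz(ff,np.c_[u,v],.012)[:,:2]; print(q["conf"],cv2.minAreaRect((P*1000).astype(np.float32)))
E
```

```text
time_s: 15.62
eef_pos: [0.4706, -0.285, 0.1793]
tcp_rot: [2.897, -0.677, 0.643]
contact_force: [-1.1, -0.7, -1.9]
width: 0.575
grip_force: 30.0
t 15.62 shift [ 0.0003  0.0054 -0.0021] turn [-0.0003 -0.0002 -0.0002]
face [ 0.48229467 -0.29074787  0.1798044 ] 0.0010220121518991349
[[485.0, 127.0], [292.0, 126.0], [390.0, 86.0], [483.0, 253.0], [535.0, 92.0], [246.0, 92.0], [391.0, 68.0]] strip ctr [[399.0, 18.0], [399.0, -94.0], [400.0, -476.0]]
scene [[167.4, 302.4], [177.0, 298.9]]
0.98 ((546.8783569335938, -6.177978515625), (119.05760192871094, 161.7059326171875), 7.424068927764893)
```

View pics/w7.png

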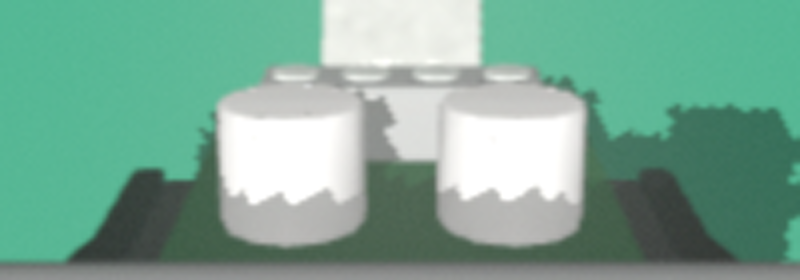

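```bash
python3 -m crank '[[[0,0.004,0],[0,0,0]],[[0,0.004,0],[0,0,0]],[[0,0.004,0],[0,0,0]],[[0,0.004,0],[0,0,0]]]'; python3 -c "
from cell import *
print(abs(get_obs()['qvel']).max()); print(sign_off())"
```

```text
time_s: 16.32
eef_pos: [0.4705, -0.2853, 0.1794]
tcp_rot: [2.897, -0.677, 0.643]
contact_force: [-0.5, 0.1, -1.7]
width: 0.574
grip_force: 30.0
0.0013859414015071245
the job is handed in; nothing more can be done
None
```

The job is handed in at about 16 s: the carrier was slid into the free taped place (about 1–2 mm off centre and within about 0.5° of square by my image measurements), and the module is held motionless with its face point within about 1 mm of my measured view point, square to the lens and upright.

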